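# Third hand at the heel jig

### The job

First set the nail-depth lever straight up and let go of it. Then put the D-shaped heel flat on the bed of the jig and press its flat face squarely against the middle of the sprung stop with a steady 10 newtons or so (the stop's face level with the scribed lines, about half its travel, never near the end of its travel), and finish while still holding it pressed there with the gripper, so that the shoemaker can nail it. Leave the other things on the bench where they are.

Things in the scene. Friction and masses are not known exactly. Their poses are not given: they have to be found in the camera images.
- jig: Heel jig, fixed to the bench: a dark steel bed 270 x 140, 12 thick. Origin on the bench surface under the middle of the free bed; +x points along the bed to the sprung stop, z up. Bed top is 12 above the origin; the bed reaches from x = -90 to 180, y = -70 to 70. A grey housing 100 wide, 58 high stands at x = 120 to 170. No side walls. Two thin white lines are scribed across the bed top at x = 66, either side of the stop.
- stop_pad (a point): The wooden facing of the sprung stop: upright flat plate 70 wide, its top 50 above the bench. Origin at the foot of the plate's front face (bed-top height, mid width), at x = 50 in the jig's frame when free; +x is the direction it is pushed in (jig +x), its front faces -x. It moves with the stop.
- stop (a joint): How far the sprung stop is pushed in, in m: 0 free, 0.032 end of its travel (hard). Linear spring of 625 N/m without preload and with very little friction: 10 N at 0.016, where its front face stands level with the scribed lines. It springs back when let go.
- heel: The heel: a loose D-shaped stack of leather lifts on a rubber lift, 62 long, 54 wide, 30 high, 80 to 170 g. Origin at the centre of its underside's length and width; its flat face (breast) is at x = +31, looking to +x; straight parallel sides at y = -27 and 27 from x = -4 to 31; round back of radius 27 about x = -4, ending at x = -31; z up.
- heel_breast (a point): Centre of the heel's flat face, 15 above its underside; axes as the heel's.
- nail_unit: Green nail-depth box, fixed to the bench, 100 x 80, 45 high, with two dark round cheeks to 84 high either side of the lever. Origin at its underside's centre; the lever swings in its x-z plane. It stands on one side of the jig and the heel lies on the other; sides vary.
- depth_lever (a joint): Angle of the nail-depth lever, rad: 0 straight up, negative leaning to the box's -x (the robot's side), positive to its +x; limits -0.95 and 0.95. Starts leaning to the robot's side. Stiff by friction (about 0.15 N m): stays where it is left.
- lever_knob (a point): Centre of the black ball knob, diameter 28, at the lever's end, 115 from the pivot on a 10 thick stem.
- lever_pivot (a point): The lever's hinge point, 55 above the bench; the hinge runs along the nail box's y axis; axes as the nail box's.
- shoe_a: Bystander, to be left alone: finished black loafer, 250 long, 78 wide, 85 high, nearer the middle of the bench. Origin at its underside's middle.
- shoe_b: Bystander, to be left alone: second such loafer, beside the first, nearer the bench's edge. Origin at its underside's middle.
- polish_tin: Bystander, to be left alone: round flat tin, diameter 75, 28 high. Origin at its underside's middle.
- shoe_brush: Bystander, to be left alone: shoe brush with wooden back, 140 x 46 x 44 high. Origin at its underside's middle.
- nail_tray: Bystander, to be left alone: open aluminium tray of nails, 90 x 130 x 28 high. Origin at its underside's middle.
- sole_slab: Bystander, to be left alone: plain rectangular black rubber slab, 90 x 120 x 16 high (not the heel). Origin at its underside's middle.
- hammer: Bystander, to be left alone: hammer about 300 long lying on the bench along its own x axis, head at its +x end.
- dye_can: Bystander, to be left alone: upright can, diameter 90, 110 high. Origin at its underside's middle.

How it is judged:
By the outcome, as a careful person would: the job done as asked, in the order asked, and still so for the second after the job is handed in, while the arm keeps its last pose, push and grip.
It also fails if it takes over 61 s, if anything falls off the work surface, if the arm or the gripper's body presses on something with over 40 N, if the wrist force passes 120 N, or if a joint passes its speed limit or range.

### The arm

A 6-joint arm with a two-finger parallel gripper is mounted at the origin on the work surface. World frame = base frame: x ahead of the robot, y to its left, z up, the work surface at z = 0. Lengths are in mm, angles in rad, forces in N, time in s.
With the tool pointing down it reaches from about 275 to 750 mm from the base axis. Payload 10.2 kg.
Tool frame: the origin (TCP) lies between the finger pads; the fingertips stand 22 mm ahead of it and the grasp point (between the pads) lies 3 mm ahead of it (ctrl.nose_length is the distance from the TCP to the fingertips, in mm); z points along the fingers, y is the line along which they close (so a half turn about z gives the same grasp; the last joint's range is limited). The gripper opens to 85 mm and grips with 20 to 120 N. Pads are 22 mm wide; open, the fingers measure 114 mm over their backs; the gripper's body (76 mm by 85 mm) begins 54 mm behind the grasp point. The pads swing forward as they close: fully open they stand 13 mm farther back than shut.
Start: joints at [-1.475, 0.313, 1.498, -0, 1.331, -0.223], TCP at [164.536, -498.557, 215.294] pointing down, gripper open.
Joint ranges: [-2.94, 2.94], [-0.97, 2.17], [0.19, 2.56], [-1.23, 4.37], [0.02, 3.11], [-2.88, 2.88]. Speed limits (rad/s): [2.39, 2.39, 3.01, 3.14, 3.14, 3.14].

### API

Orientations are given as a unit quaternion [w, x, y, z].
In Python, from rig import sense, imaging, ctrl gives the robot as it stands. The module is installed in compiled form; this text tells all that it offers.
- The arm moves only by the tool apply_moves, never from a script. Its argument "commands" is a list of rows, each a list of 5 numbers: the gripper command: -1 is fully open, 1 is shut, values between are in proportion, then the shift along the tool's x, y, z in mm, then the turn about the tool's z in degrees. A call has 1 to 20 rows; each row shifts and turns the commanded pose from where the row before left it, along the tool's axes as they then stand; what a row does not reach is not made up. A row lasts 1/8 s, in which the tool goes at most 62.5 mm and 10.7 degrees, less where a joint would pass 70% of its speed; a pose out of reach is approached as far as the arm can. A call is refused whole if a number of a shift passes 62.5 or a number of a turn 10.7, either way. A call with a gripper value outside its range is refused whole. The fingers move at their own pace and stop on an object; "newtons" is the grip in N (left out, the last holds). Time passes only in rows, so rows that do not move let the fingers close. It gives the time, the measured TCP pose, the force, the opening and the grip force at its end, in the units of the state.
- sense(): the state, without advancing time (a new reading comes with each control period).
- imaging.capture(name): name is "scene" or "top" or "wrist"; returns the picture (420x560x3 uint8, blue, green, red); there is no depth.
- imaging.calibration(name): a dict with "camera_matrix" (3x3 intrinsics, pixels), "k1" (the pictures are not rectified: a ray, as slopes to the right and down, at radius r is drawn at 1 + k1 r^2 times it, then the intrinsics apply), "world_to_cam" (4x4, takes a point from world to camera coordinates). Camera axes: x right, y up, looking along -z (the intrinsics and any distortion apply to the point x, -y, -z); pixel columns grow to the right and rows downward; lengths in mm; the calibration is good to about 2 mm. A picture is of the moment at which its call begins: read the wrist's pose just before it. calibration takes no time and is no camera call; for the wrist camera it gives the pose at the moment of the call.
- ctrl.finish_job(): hands the job in; it is judged then, once.
The state is a dict: "time_s": time; "joints": joint angles; "dq": joint speeds; "tau": joint torques, N m; "eef_pos": TCP position; "ee_rot": TCP orientation; "force": force on the tool from outside, world axes, zero at the start; "wrist_torque": the same for the moment, N m; "grip_width": opening from 0.0 (shut) to 1.0 (fully open); "grip_force": force on a finger pad.
Only numpy, scipy, OpenCV 4.12 (cv2) and the standard library are available. Lean on these libraries where they do the work, as an engineer would, in place of code of your own. Each camera call takes 0.05 s, during which the arm holds its last target. There are 200 camera calls.

## Working session

There is one attempt and no reset: what is moved stays moved. The work goes in short steps, Python scripts to look and compute and a tool call to move; the robot and the scene stay as the last step left them, time stands still between calls to the robot, and variables do not carry over. Pictures are saved under pics/ and viewed, at most 10 in all, crops included, and the job is handed in when it is done.

Besides the shell and the picture viewer there is one more tool, called after "Call:" by a JSON object that holds its "fn" and its "kwargs", one argument or row to a line. apply_moves: Moves the arm, as the interface text tells. Its arguments: {"type":"object","properties":{"commands":{"type":"array","items":{"type":"array","items":{"type":"number"}}},"newtons":{"type":"number"}},"required":["commands"]}

```bash
mkdir -p pics; cat > h.py <<'E'
import numpy as np, cv2
from rig import sense, imaging, ctrl
def save(n,f):
    c=imaging.calibration(n); im=imaging.capture(n); cv2.imwrite('pics/'+f,im); np.save('pics/'+f+'.npy',c,allow_pickle=True); return im
def ray(c,u,v):
    K=c['camera_matrix'];k=c['k1']
    d=np.array([(u-K[0,2])/K[0,0],(v-K[1,2])/K[1,1]]);s=d.copy()
    for _ in range(30): s=d/(1+k*(s@s))
    T=c['world_to_cam'];R=T[:3,:3]
    return -R.T@T[:3,3], R.T@np.array([s[0],-s[1],-1])
def px(f,u,v,z):
    c=np.load('pics/'+f+'.npy',allow_pickle=True).item()
    o,d=ray(c,u,v); return (o+d*(z-o[2])/d[2]).round(1)
def proj(f,p):
    c=np.load('pics/'+f+'.npy',allow_pickle=True).item()
    q=c['world_to_cam']@np.append(p,1); s=np.array([q[0],-q[1]])/-q[2]; s=s*(1+c['k1']*(s@s)); K=c['camera_matrix']
    return (K[0,0]*s[0]+K[0,2]).round(1),(K[1,1]*s[1]+K[1,2]).round(1)
E
python3 - <<'E'
from h import *
a=save('top','t1.png');b=save('scene','s1.png')
s=sense();print(s)
E
```

```text
{'time_s': 0.1, 'joints': array([-1.47540992e+00,  3.13399431e-01,  1.49836996e+00,  2.43288094e-05,
        1.33096001e+00, -2.23419357e-01]), 'dq': array([ 0.00133729,  0.00022258, -0.00341254, -0.00069143, -0.00018544,
        0.00057331]), 'tau': array([ 3.97136318e-03, -4.12894714e+01, -2.60140765e+01, -3.29221996e-05,
        3.05175097e-03, -2.43072361e-05]), 'eef_pos': array([ 164.51383879, -498.30602991,  214.78621495]), 'ee_rot': array([-5.66454183e-04,  9.87322540e-01,  1.58725800e-01,  4.81508453e-05]), 'force': array([-0.40098265,  0.39382737,  0.52467811]), 'wrist_torque': array([0.00234268, 0.02291361, 0.01718862]), 'grip_force': 0.0, 'grip_width': 1.0033667767541077}
```

View pics/t1.png

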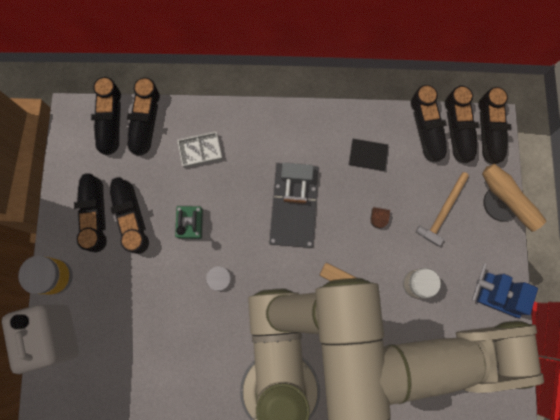

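View pics/s1.png

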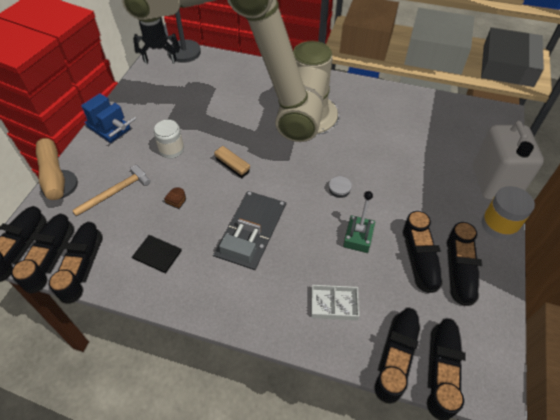

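The top view shows the jig at about (295,205), the heel at (380,217), and the nail box at (189,222). The jig's stop faces up in the picture. Next I'll enlarge those areas.

```bash
python3 - <<'E'
from h import *
t=cv2.imread('pics/t1.png');s=cv2.imread('pics/s1.png')
a=cv2.resize(t[155:255,160:240],None,fx=5,fy=5,interpolation=cv2.INTER_CUBIC)[:300*2,:]
cr=lambda im,u,v,w,h,f:cv2.resize(im[v:v+h,u:u+w],None,fx=f,fy=f,interpolation=cv2.INTER_CUBIC)
A=cr(t,265,155,60,100,5);B=cr(t,165,195,50,50,5);C=cr(t,355,195,50,50,5);D=cr(s,335,180,50,80,5)[:500-100]
o=np.zeros((500,800,3),np.uint8);o[:,:300]=A;o[:250,300:550]=B;o[250:,300:550]=C;o[:400,550:]=D
cv2.imwrite('pics/c1.png',o)
for n,p in dict(jig=(295,243,12),jig2=(298,165,12),heel=(380,217,30),box=(189,222,45)).items(): print(n,px('t1.png',*p))
E
```

```text
jig [450.7 -40.7  12. ]
jig2 [707.2 -47.7  12. ]
heel [ 536.8 -309.8   30. ]
box [505.9 293.3  45. ]
```

View pics/c1.png

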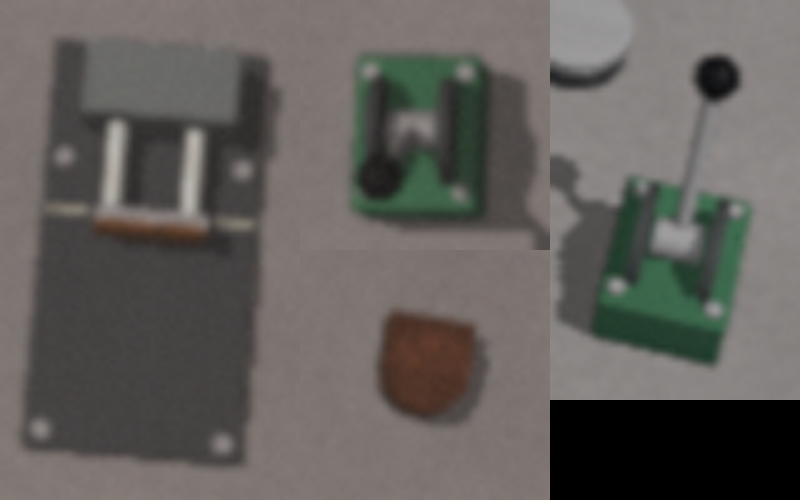

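```bash
python3 - <<'E'
from h import *
P=lambda u,v,z:px('t1.png',u,v,z)[:2]
print('jig bl,br,tl,tr',P(270,244.4,12),P(313.6,247.6,12),P(276.4,163,12),P(318.6,166.6,12))
print('lines',P(274,196.6,12),P(316,200.2,12))
print('box top',P(176.4,206.4,45),P(201.6,206.4,45),P(175.6,237,45),P(201.6,238,45))
print('knob',P(181,230.4,55+115*.7),P(181,230.4,55+115*.6))
print('heel',P(373,207.4,30),P(389.6,210,30),P(380.6,228.2,30))
u=lambda p,z:px('s1.png',*p,z)
print('scene knob',[u((335+(717-550)/5,180+77/5),z) for z in (120,130,140,150)])
E
```

```text
jig bl,br,tl,tr [444.6  38.5] [437.2 -99.9] [712.4  23.1] [ 703.3 -115.3]
lines [599.8  28.8] [ 590.8 -107. ]
box top [554.7 335.6] [556.4 256.2] [457.8 332.6] [456.4 251.5]
knob [466.3 300.3] [467.9 302.4]
heel [ 567.5 -287.9] [ 560.2 -341.2] [ 500.8 -310.9]
scene knob [array([431.7, 298.2, 120. ]), array([440. , 298.2, 130. ]), array([448.3, 298.2, 140. ]), array([456.6, 298.3, 150. ])]
```

Call:
{"fn": "apply_moves", "kwargs": {
  "commands": [
    [-1, 0, 0, -12, 9.1],
    [-1, 0, 0, -13, 9.2],
    [-1, 30, -37, 0, 0],
    [-1, 30, -37, 0, 0],
    [-1, 30, -37, 0, 0],
    [-1, 30, -37, 0, 0],
    [-1, 30, -37, 0, 0],
    [-1, 30, -37, 0, 0],
    [-1, 30, -37, 0, 0],
    [-1, 30, -37, 0, 0],
    [-1, 6, -45, 0, 0],
    [-1, 6, -45, 0, 0],
    [-1, 6, -45, 0, 0],
    [-1, 6, -45, 0, 0],
    [-1, 6, -45, 0, 0],
    [-1, 6, -45, 0, 0],
    [-1, 6, -45, 0, 0],
    [-1, 6, -45, 0, 0],
    [-1, 0, -40, 0, 0],
    [-1, 0, 0, 0, 0]
  ],
  "newtons": 40
}}

```text
time_s: 2.6
eef_pos: [452.4, 199.1, 239.8]
ee_rot: [-0.0, 1.0, 0.001, -0.001]
force: [-0.7, -0.4, -0.7]
grip_width: 0.999
grip_force: 0.0
```

```bash
python3 - <<'E'
from h import *
s=sense();print(s['time_s'],s['eef_pos'],s['ee_rot'],s['joints'])
save('wrist','w1.png');save('scene','s2.png')
E
```

```text
2.6 [452.4195785  199.1237603  239.78773981] [-1.87795792e-05  9.99998909e-01  1.38369394e-03 -5.16261801e-04] [1.76985344e-01 2.27616291e-01 1.54474716e+00 2.21810002e-04
 1.37023929e+00 1.74496998e+00]
```

View pics/w1.png

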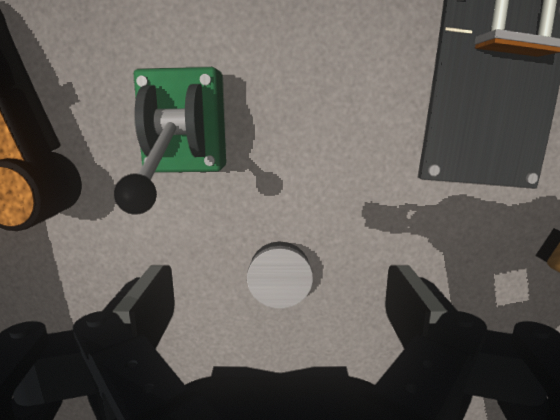

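Wrist view: the knob is at (135,193), the hub at (172,120), and the box corners are near (135,70), (221,68) and (224,171).

```bash
python3 - <<'E'
from h import *
for z in (145,150,155,160,165): print(z,px('w1.png',135,193,z))
print('hub',px('w1.png',172,120,61))
print('box top tl,tr,br',px('w1.png',135,70,45),px('w1.png',221,68,45),px('w1.png',224,171,45),px('w1.png',138,172,45))
print('screws',px('w1.png',142,81,47),px('w1.png',205,79,47),px('w1.png',209,161,47))
print('tin',px('w1.png',280,276,28))
E
```

```text
145 [462.2 305.  145. ]
150 [463.3 302.9 150. ]
155 [464.4 300.8 155. ]
160 [465.5 298.7 160. ]
165 [466.6 296.6 165. ]
hub [512.2 298.5  61. ]
box top tl,tr,br [558.5 335.8  45. ] [559.1 254.2  45. ] [462.2 254.5  45. ] [461.3 341.3  45. ]
screws [548.2 329.1  47. ] [549.2 269.2  47. ] [472.4 268.6  47. ]
tin [340.5 198.6  28. ]
```

Call:
{"fn": "apply_moves", "kwargs": {
  "commands": [
    [-1, 7, -50, 0, 0],
    [-1, 6, -49, 0, 0],
    [-1, 0, 0, 0, 0],
    [-1, 0, 0, 38, 0],
    [-1, 0, 0, 38, 0],
    [-1, 0, 0, 0, 0],
    [1, 0, 0, 0, 0],
    [1, 0, 0, 0, 0],
    [1, 0, 0, 0, 0],
    [1, 0, 0, 0, 0],
    [1, 0, 0, 0, 0],
    [1, 0, 0, 0, 0]
  ],
  "newtons": 30
}}

```text
time_s: 4.2
eef_pos: [466.0, 296.3, 164.3]
ee_rot: [-0.0, 1.0, -0.0, -0.0]
force: [0.7, -0.1, -0.1]
grip_width: 0.001
grip_force: 0.0
```

```bash
python3 - <<'E'
from h import *
a=save('wrist','w2.png');b=save('scene','s3.png')
c=cv2.resize(b[150:260,310:420],(440,420),interpolation=cv2.INTER_CUBIC)
cv2.imwrite('pics/c2.png',np.hstack([a[:,140:500],c]))
E
```

```text
(no output)
```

View pics/c2.png

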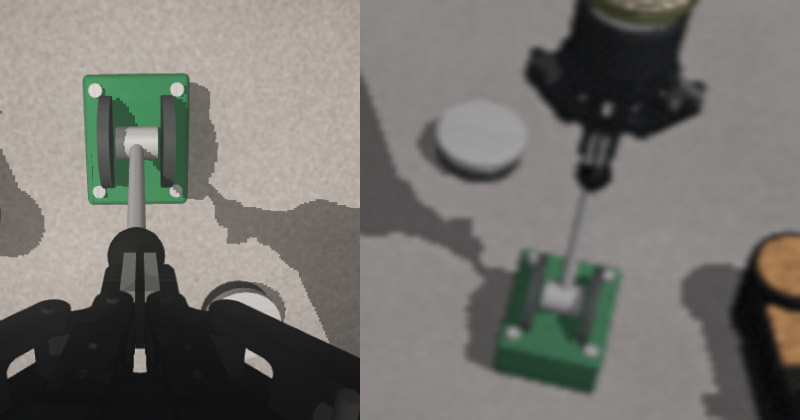

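The fingers closed behind the knob, or just above it. The knob now shows at (276,250) in the wrist picture.

```bash
python3 - <<'E'
from h import *
print('tip proj',proj('w2.png',[466,296.3,142]),'grasp',proj('w2.png',[466,296.3,161]))
for z in (130,140,150,160,165): print(z,px('w2.png',276,250,z))
print('corners',[px('w2.png',u,v,45) for u,v in ((224,75),(328,74),(327,203),(230,204))])
print('cheek/hub',px('w2.png',277,142,63))
u0,v0=310+(593-360)*110/440, 150+177*110/420
print('scene knob',[px('s3.png',u0,v0,z) for z in (130,140,150,160)])
E
```

```text
tip proj (np.float64(280.0), np.float64(240.7)) grasp (np.float64(280.1), np.float64(254.3))
130 [456.  298.6 130. ]
140 [459.9 298.5 140. ]
150 [463.9 298.4 150. ]
160 [467.8 298.3 160. ]
165 [469.8 298.2 165. ]
corners [array([559.4, 337.3,  45. ]), array([560., 261.,  45.]), array([462.4, 258.7,  45. ]), array([461.6, 336.1,  45. ])]
cheek/hub [511.8 298.4  63. ]
scene knob [array([443.8, 298.5, 130. ]), array([452. , 298.5, 140. ]), array([460.3, 298.5, 150. ]), array([468.5, 298.6, 160. ])]
```

```bash
python3 - <<'E'
from h import *
for a in (-.6,-.5,-.45,-.4,-.35,-.3,-.2,-.1):
    k=np.array([511+115*np.sin(a),298.3,55+115*np.cos(a)])
    print(a,k.round(),proj('w2.png',k),'rad',proj('w2.png',k+[0,-14,0])[0]-proj('w2.png',k)[0],'w1',proj('w1.png',k),'s3',proj('s3.png',k),'s1',proj('s1.png',k),'t1',proj('t1.png',k))
E
```

```text
-0.6 [446. 298. 150.] (np.float64(276.3), np.float64(281.4)) rad 26.399999999999977 w1 (np.float64(143.6), np.float64(216.1)) s3 (np.float64(369.1), np.float64(192.8)) s1 (np.float64(369.1), np.float64(192.8)) t1 (np.float64(180.5), np.float64(236.6))
-0.5 [456. 298. 156.] (np.float64(276.1), np.float64(269.1)) rad 27.69999999999999 w1 (np.float64(139.2), np.float64(205.1)) s3 (np.float64(368.7), np.float64(194.0)) s1 (np.float64(368.7), np.float64(194.0)) t1 (np.float64(180.3), np.float64(233.0))
-0.45 [461. 298. 159.] (np.float64(276.0), np.float64(261.9)) rad 28.399999999999977 w1 (np.float64(137.0), np.float64(198.9)) s3 (np.float64(368.6), np.float64(194.7)) s1 (np.float64(368.6), np.float64(194.7)) t1 (np.float64(180.2), np.float64(231.1))
-0.4 [466. 298. 161.] (np.float64(275.9), np.float64(253.8)) rad 29.0 w1 (np.float64(135.0), np.float64(192.3)) s3 (np.float64(368.4), np.float64(195.5)) s1 (np.float64(368.4), np.float64(195.5)) t1 (np.float64(180.2), np.float64(229.2))
-0.35 [472. 298. 163.] (np.float64(275.9), np.float64(245.0)) rad 29.5 w1 (np.float64(133.0), np.float64(1
[... 186 characters left out ...]
235.4)) rad 30.099999999999966 w1 (np.float64(131.1), np.float64(177.7)) s3 (np.float64(367.9), np.float64(197.5)) s1 (np.float64(367.9), np.float64(197.5)) t1 (np.float64(180.1), np.float64(225.3))
-0.2 [488. 298. 168.] (np.float64(275.6), np.float64(214.0)) rad 31.19999999999999 w1 (np.float64(127.7), np.float64(161.6)) s3 (np.float64(367.3), np.float64(199.8)) s1 (np.float64(367.3), np.float64(199.8)) t1 (np.float64(180.2), np.float64(221.3))
-0.1 [500. 298. 169.] (np.float64(275.5), np.float64(190.0)) rad 32.10000000000002 w1 (np.float64(124.9), np.float64(144.3)) s3 (np.float64(366.7), np.float64(202.4)) s1 (np.float64(366.7), np.float64(202.4)) t1 (np.float64(180.3), np.float64(217.3))
```

```bash
python3 - <<'E'
from h import *
s=sense();print(s['time_s'],s['grip_width'],s['grip_force'],s['force'])
for y in (-14,-5,0,5,14): print(y,[proj('w2.png',[466+dx,296.3+y,z]) for dx,z in ((11,142),(11,161),(0,180),(0,200))])
E
```

```text
4.3 -0.0008106088246925688 0.0 [-0.54855559 -0.12251422 -0.17371784]
-14 [(np.float64(306.6), np.float64(221.0)), (np.float64(309.5), np.float64(232.7)), (np.float64(312.5), np.float64(271.0)), (np.float64(317.0), np.float64(293.3))]
-5 [(np.float64(289.5), np.float64(221.0)), (np.float64(290.6), np.float64(232.7)), (np.float64(291.7), np.float64(271.0)), (np.float64(293.4), np.float64(293.4))]
0 [(np.float64(280.0), np.float64(221.0)), (np.float64(280.1), np.float64(232.8)), (np.float64(280.1), np.float64(271.0)), (np.float64(280.2), np.float64(293.4))]
5 [(np.float64(270.5), np.float64(221.1)), (np.float64(269.5), np.float64(232.8)), (np.float64(268.6), np.float64(271.0)), (np.float64(267.0), np.float64(293.4))]
14 [(np.float64(253.4), np.float64(221.1)), (np.float64(250.6), np.float64(232.7)), (np.float64(247.8), np.float64(271.0)), (np.float64(243.4), np.float64(293.3))]
```

```bash
python3 - <<'E'
from h import *
a=cv2.imread('pics/w2.png');b=cv2.imread('pics/s3.png')
g=lambda im:np.clip((im/255.)**.5*255,0,255).astype(np.uint8)
A=cv2.resize(g(a[190:330,210:350]),(560,560),interpolation=cv2.INTER_CUBIC);B=cv2.resize(g(b[170:210,355:371+6]),(240,436),interpolation=cv2.INTER_CUBIC)
o=np.zeros((560,800,3),np.uint8);o[:,:560]=A;o[:436,560:]=B
cv2.imwrite('pics/c3.png',o)
c=np.load('pics/w2.png.npy',allow_pickle=True).item()['world_to_cam'];print(-c[:3,:3].T@c[:3,3])
E
```

```text
[532.33729257 296.53410462 322.94117157]
```

View pics/c3.png

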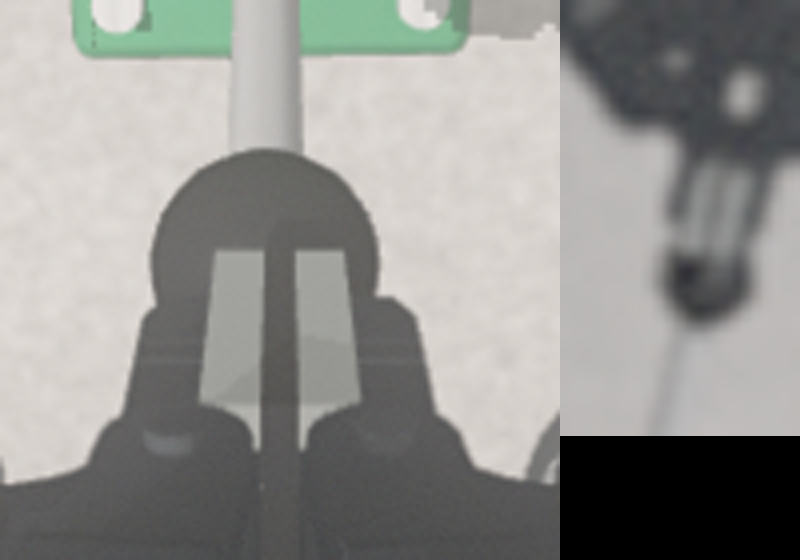

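```bash
python3 - <<'E'
from h import *
print(ctrl.nose_length)
for z in (142,150,160,170,175,180): print(z,[proj('w2.png',[466+dx,296.3,z])[1] for dx in (-11,0,11)])
E
```

```text
22.0
142 [np.float64(259.8), np.float64(240.7), np.float64(221.0)]
150 [np.float64(265.9), np.float64(246.1), np.float64(225.7)]
160 [np.float64(274.2), np.float64(253.5), np.float64(232.1)]
170 [np.float64(283.5), np.float64(261.8), np.float64(239.2)]
175 [np.float64(288.5), np.float64(266.3), np.float64(243.1)]
180 [np.float64(293.8), np.float64(271.0), np.float64(247.3)]
```

```bash
python3 - <<'E'
from h import *
for dz in (-22,-9,0,9,20,30): print(dz,[proj('w1.png',[452.4+dx,199.1+42.5,239.8+dz]) for dx in (-11,0,11)])
E
```

```text
-22 [(np.float64(201.9), np.float64(259.7)), (np.float64(200.7), np.float64(240.6)), (np.float64(199.5), np.float64(221.0))]
-9 [(np.float64(196.6), np.float64(269.8)), (np.float64(195.2), np.float64(249.6)), (np.float64(193.9), np.float64(228.7))]
0 [(np.float64(192.6), np.float64(277.6)), (np.float64(191.0), np.float64(256.6)), (np.float64(189.5), np.float64(234.8))]
9 [(np.float64(188.1), np.float64(286.2)), (np.float64(186.4), np.float64(264.3)), (np.float64(184.6), np.float64(241.4))]
20 [(np.float64(182.0), np.float64(298.0)), (np.float64(180.0), np.float64(274.8)), (np.float64(178.0), np.float64(250.6))]
30 [(np.float64(175.7), np.float64(310.2)), (np.float64(173.4), np.float64(285.8)), (np.float64(171.1), np.float64(260.2))]
```

The fingers shut about 10 mm above the knob. Both wrist views put the fingertips (shut) about 20 mm behind the reported TCP, not 22 mm ahead of it, an offset of about 42 mm. I'll open, go down 40 mm, and check the grip by its width and force.

Call:
{"fn": "apply_moves", "kwargs": {
  "commands": [
    [-1, 0, -2, 0, 0],
    [-1, 0, 0, 0, 0],
    [-1, 0, 0, 0, 0],
    [-1, 0, 0, 0, 0],
    [-1, 0, 0, 20, 0],
    [-1, 0, 0, 20, 0],
    [-1, 0, 0, 0, 0],
    [1, 0, 0, 0, 0],
    [1, 0, 0, 0, 0],
    [1, 0, 0, 0, 0],
    [1, 0, 0, 0, 0],
    [1, 0, 0, 0, 0]
  ],
  "newtons": 30
}}

```text
time_s: 5.8
eef_pos: [466.1, 298.1, 124.8]
ee_rot: [0.0, 1.0, -0.0, 0.0]
force: [-1.9, -3.4, 5.5]
grip_width: 0.304
grip_force: 29.3
```

Call:
{"fn": "apply_moves", "kwargs": {
  "commands": [
    [1, 10.8, 0, -3.9, 0],
    [1, 11.1, 0, -2.8, 0],
    [1, 11.4, 0, -1.7, 0],
    [1, 11, 0, -0.6, 0],
    [1, 0, 0, 0, 0],
    [1, 0, 0, 0, 0]
  ]
}}

```text
time_s: 6.55
eef_pos: [510.4, 298.5, 133.2]
ee_rot: [-0.0, 1.0, -0.0, 0.0]
force: [1.1, 2.8, 0.7]
grip_width: 0.304
grip_force: 29.9
```

```bash
python3 - <<'E'
from h import *
a=save('wrist','w3.png');b=save('scene','s4.png');t=save('top','t2.png')
s=sense();print(s['force'],s['grip_width'],s['eef_pos'])
cr=lambda im,u,v,w,h,f:cv2.resize(im[v:v+h,u:u+w],None,fx=f,fy=f,interpolation=cv2.INTER_CUBIC)
o=np.zeros((560,800,3),np.uint8);o[:420,:400]=a[:,80:480];o[:400,400:]=cr(b,330,180,50,50,8)
cv2.imwrite('pics/c4.png',o)
E
```

```text
[ 1.36885009  4.322401   -0.64196776] 0.3046384375528988 [510.13224836 298.44206071 133.1623088 ]
```

View pics/c4.png

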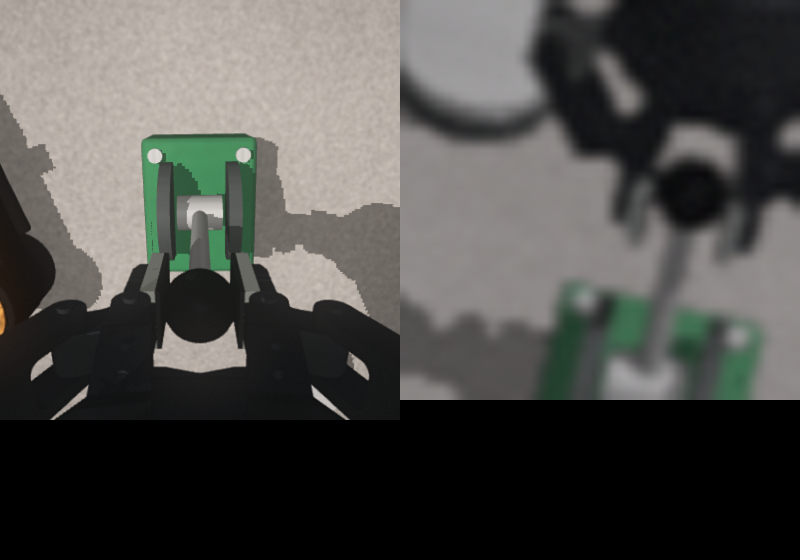

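Wrist: the knob is gripped at (280,305). The box's far edge is at v≈137, its near edge at v≈270, and the hub at (285,212).

```bash
python3 - <<'E'
from h import *
for z in (165,170): print('w3',px('w3.png',280,305,z),'s4',px('s4.png',366.25,204,z))
print('screws',[px('w3.png',u,v,47) for u,v in ((235,156),(323,155))],'edges',px('w3.png',280,135,45),px('w3.png',225,270,45),px('w3.png',336,270,45),'hub',px('w3.png',285,212,62))
for f in ('s4.png','w3.png'):
  for a in (-.05,0,.05): print(f,a,proj(f,[510+115*np.sin(a),298.3,55+115*np.cos(a)]))
E
```

```text
w3 [503.2 298.5 165. ] s4 [502.2 298.3 165. ]
w3 [506.1 298.5 170. ] s4 [506.1 298.3 170. ]
screws [array([548.1, 329. ,  47. ]), array([548.8, 269.3,  47. ])] edges [562.  298.4  45. ] [463.1 339.6  45. ] [463.1 256.6  45. ] hub [512.8 295.1  62. ]
s4.png -0.05 (np.float64(366.4), np.float64(203.5))
s4.png 0 (np.float64(366.0), np.float64(205.0))
s4.png 0.05 (np.float64(365.6), np.float64(206.6))
w3.png -0.05 (np.float64(280.6), np.float64(309.1))
w3.png 0 (np.float64(280.6), np.float64(295.9))
w3.png 0.05 (np.float64(280.6), np.float64(281.9))
```

Call:
{"fn": "apply_moves", "kwargs": {
  "commands": [
    [1, 4, 0, 0, 0],
    [1, 0, 0, 0, 0],
    [-1, 0, 0, 0, 0],
    [-1, 0, 0, 0, 0],
    [-1, 0, 0, 0, 0],
    [-1, 0, 0, -40, 0],
    [-1, -40, 0, -50, 0],
    [-1, -45, 0, 0, 0],
    [-1, 0, 0, 0, 0]
  ]
}}

```text
time_s: 7.82
eef_pos: [428.4, 298.4, 223.0]
ee_rot: [-0.0, 1.0, 0.0, 0.0]
force: [-0.4, 0.4, 0.9]
grip_width: 0.996
grip_force: 0.0
```

```bash
python3 - <<'E'
from h import *
a=save('wrist','w4.png');b=save('scene','s5.png');t=save('top','t3.png')
s=sense();print(s['force'],s['grip_width'],s['eef_pos'])
cr=lambda im,u,v,w,h,f:cv2.resize(im[v:v+h,u:u+w],None,fx=f,fy=f,interpolation=cv2.INTER_CUBIC)
o=np.zeros((600,800,3),np.uint8);o[:400,:400]=cr(a,180,0,200,200,2);o[:480,400:]=cr(b,335,195,50,60,8)
cv2.imwrite('pics/c5.png',o)
E
```

```text
[0.01420125 0.53830664 1.04158989] 1.0011245969195368 [430.96045329 298.15966509 222.04093722]
```

View pics/c5.png

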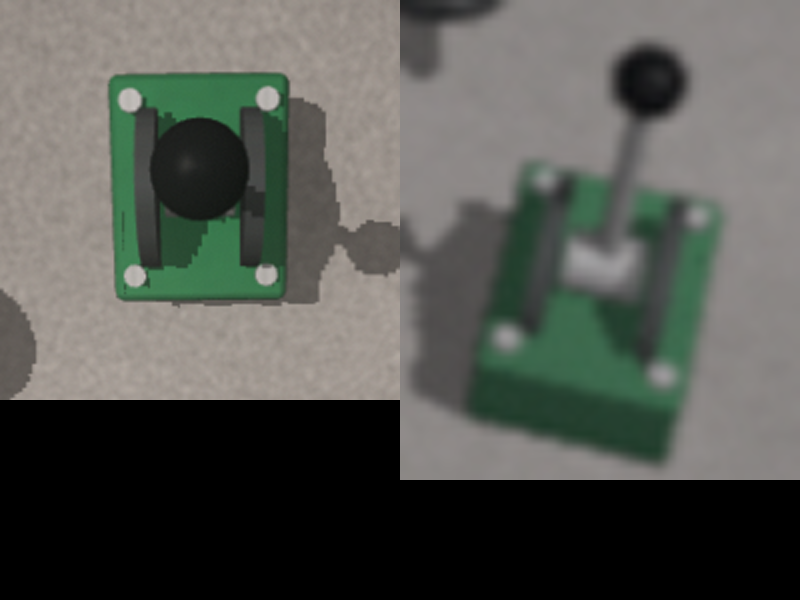

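```bash
python3 - <<'E'
from h import *
for f,S,k in (('w4.png',[(245,49.5),(314,49),(247.5,137.5),(313,137.5)],(280,84.5)),('s5.png',[(353.25,217.5),(372.1,221.9),(348.4,237.1),(367.6,241.9)],(366.25,205))):
    q=np.array([px(f,u,v,47) for u,v in S]);print(f,q.tolist(),q.mean(0),px(f,*k,170))
E
```

```text
w4.png [[548.6, 329.0, 47.0], [549.1, 268.8, 47.0], [472.5, 328.2, 47.0], [472.5, 268.1, 47.0]] [510.675 298.525  47.   ] [510.1 298.6 170. ]
s5.png [[472.5, 268.9, 47.0], [471.9, 328.3, 47.0], [548.9, 269.6, 47.0], [549.0, 328.6, 47.0]] [510.575 298.85   47.   ] [509.7 299.  170. ]
```

The lever is within 1 mm of vertical and released. Next is the heel.

Call:
{"fn": "apply_moves", "kwargs": {
  "commands": [
    [-1, 5, 47, 0, 0],
    [-1, 5, 47, 0, 0],
    [-1, 5, 47, 0, 0],
    [-1, 5, 47, 0, 0],
    [-1, 5, 47, 0, 0],
    [-1, 5, 47, 0, 0],
    [-1, 5, 47, 0, 0],
    [-1, 5, 47, 0, 0],
    [-1, 5, 47, 0, 0],
    [-1, 5, 47, 0, 0],
    [-1, 5, 47, 0, 0],
    [-1, 5, 47, 0, 0],
    [-1, 5, 43, 0, 0],
    [-1, 0, 0, 30, 0],
    [-1, 0, 0, 30, 0],
    [-1, 0, 0, 0, 0],
    [-1, 0, 0, 0, 0]
  ]
}}

```text
time_s: 10.1
eef_pos: [495.4, -309.5, 163.1]
ee_rot: [0.001, 1.0, -0.0, 0.001]
force: [1.4, 0.8, 0.4]
grip_width: 1.0
grip_force: 0.0
```

```bash
python3 - <<'E'
from h import *
a=save('wrist','w5.png')
s=sense();print(s['time_s'],s['eef_pos'],s['ee_rot'])
E
```

```text
10.15 [ 495.49551289 -309.45067708  163.46057721] [ 8.17212016e-04  9.99999269e-01 -3.39565020e-04  8.23322438e-04]
```

View pics/w5.png

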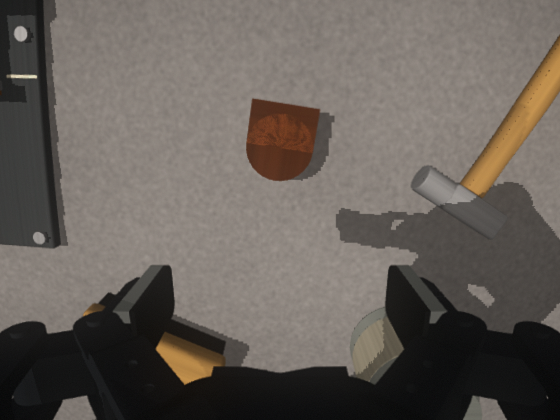

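Heel top: breast corners at (253,99) and (320,109), round back at about (278,181). The jig's right edge and the end of a scribed line, at (37,76), also show.

```bash
python3 - <<'E'
from h import *
for p in ((253,99,30),(320,109,30),(278,181,30),(248,143,30),(314,151,30),(37,76,12),(40,1,12),(59,246,12)): print(p,px('w5.png',*p))
im=cv2.imread('pics/s5.png');hsv=cv2.cvtColor(im,cv2.COLOR_BGR2HSV)
# scribe line & stop in scene crop rows for jig refinement
b,g,r=[im[...,i].astype(int) for i in range(3)]
m=((r>1.35*b)&(r>60)).astype(np.uint8);m[:, :215]=0;m[:,290:]=0;m[:180]=0;m[270:]=0
n,l,st,ce=cv2.connectedComponentsWithStats(m);print([(st[i].tolist(),ce[i].round(1)) for i in range(1,n) if st[i][4]>15])
E
```

```text
(253, 99, 30) [ 572.2 -288.7   30. ]
(320, 109, 30) [ 564.6 -341.2   30. ]
(278, 181, 30) [ 507.1 -308.1   30. ]
(248, 143, 30) [ 538.1 -284.1   30. ]
(314, 151, 30) [ 531.7 -337.2   30. ]
(37, 76, 12) [ 595.4 -103.8   12. ]
(40, 1, 12) [ 654.9 -113.5   12. ]
(59, 246, 12) [ 442.4 -100.5   12. ]
[([240, 218, 20, 7, 23], array([249.6, 221.3]))]
```

Call:
{"fn": "apply_moves", "kwargs": {
  "commands": [
    [-1, 52, 2.5, 0, 0],
    [-1, 0, 0, 0, 8.2],
    [-1, 0, 0, 50, 0],
    [-1, 0, 0, 50, 0],
    [-1, 0, 0, 45, 0],
    [-1, 0, 0, 0, 0],
    [-1, 0, 0, 12, 0],
    [-1, 0, 0, 12, 0],
    [-1, 0, 0, 12, 0],
    [-1, 0, 0, 0, 0],
    [1, 0, 0, 0, 0],
    [1, 0, 0, 0, 0],
    [1, 0, 0, 0, 0],
    [1, 0, 0, 0, 0]
  ],
  "newtons": 50
}}

```text
time_s: 11.9
eef_pos: [547.3, -311.5, -18.2]
ee_rot: [0.0, 0.997, -0.072, 0.001]
force: [0.5, 0.5, 5.8]
grip_width: 0.623
grip_force: 53.6
```

Call:
{"fn": "apply_moves", "kwargs": {
  "commands": [
    [1, 0, 0, -20, 0],
    [1, 0, 0, -40, 0],
    [1, 0, 0, -40, -4.8],
    [1, -6.8, -34.5, 0, 0],
    [1, -6.8, -34.5, 0, 0],
    [1, -6.8, -34.5, 0, 0],
    [1, -6.8, -34.5, 0, 0],
    [1, -6.8, -34.5, 0, 0],
    [1, -6.8, -34.5, 0, 0],
    [1, -6.8, -34.5, 0, 0],
    [1, -6.8, -34.5, 0, 0],
    [1, 0, 0, 0, 0],
    [1, 0, 0, 0, 0]
  ]
}}

```text
time_s: 13.52
eef_pos: [509.4, -33.0, 81.7]
ee_rot: [0.0, 1.0, -0.03, 0.0]
force: [-0.4, 0.4, -1.0]
grip_width: 0.625
grip_force: 53.0
```

```bash
python3 - <<'E'
from h import *
a=save('wrist','w6.png')
s=sense();print(s['time_s'],s['eef_pos'],s['ee_rot'],s['force'],s['wrist_torque'],s['grip_width'])
cv2.imwrite('pics/w6b.png',np.clip((a/255.)**.6*255,0,255).astype(np.uint8))
E
```

```text
13.575 [509.41783811 -33.34217026  81.54909641] [ 1.87428670e-04  9.99540946e-01 -3.02942699e-02  3.45739392e-04] [-0.48988428 -0.79510118 -0.64292037] [ 0.05930356  0.0199429  -0.00783458] 0.6268185937505246
```

View pics/w6b.png

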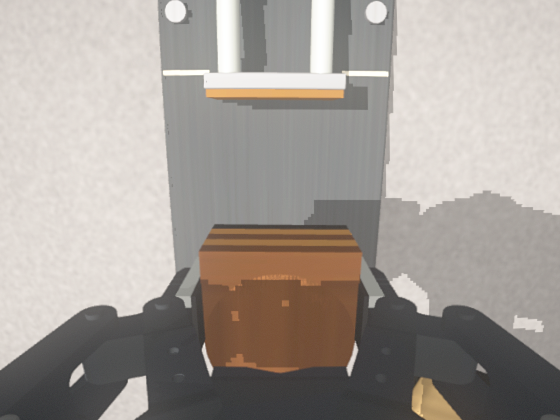

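Final view: scribed lines run (163,72)–(207,72) and (343,73.5)–(388,74). The stop plate's foot is at (205,97)–(343,97). The heel's lower breast edge is at (213,226)–(352,226).

```bash
python3 - <<'E'
from h import *
f='w6.png'
a,b=px(f,163,72,12),px(f,388,74,12)
print('lines',a,b,(a+b)/2,np.degrees(np.arctan2((a-b)[0]*-1,(a-b)[1])))
for z,v in ((50,89.5),(12,97)):
    c,d=px(f,205,v,z),px(f,344,v,z);print('plate',z,c,d,(c+d)/2,np.degrees(np.arctan2(-(c-d)[0],(c-d)[1])))
c,d=px(f,176,11,13),px(f,376,12,13);print('screws',c,d,(c+d)/2,np.degrees(np.arctan2(-(c-d)[0],(c-d)[1])))
print('edges',[px(f,u,v,12) for u,v in ((161,40),(178,255),(393,40),(377,255))])
for z in (95,99.7,105): 
    c,d=px(f,213,226,z),px(f,352,226,z);print('heel bottom',z,c,d,(c+d)/2)
for z in (125,130): 
    c,d=px(f,203,247,z),px(f,360,248,z);print('heel top',z,c,d,(c+d)/2)
E
```

```text
lines [604.4  32.3  12. ] [ 595.  -103.9   12. ] [599.7 -35.8  12. ] -3.948073684536449
plate 50 [5.895e+02 3.000e-01 5.000e+01] [585.2 -70.1  50. ] [587.35 -34.9   50.  ] -3.495257886067479
plate 12 [587.9   8.2  12. ] [582.7 -76.7  12. ] [585.3  -34.25  12.  ] -3.5049037687277536
screws [637.9  20.2  13. ] [630.3 -96.6  13. ] [634.1 -38.2  13. ] -3.7229018135880327
edges [array([622.8,  31.3,  12. ]), array([485.8,  38.4,  12. ]), array([ 614.4, -106.9,   12. ]), array([477.7, -97.9,  12. ])]
heel bottom 95 [530.7  -5.7  95. ] [527.2 -64.7  95. ] [528.95 -35.2   95.  ]
heel bottom 99.7 [532.2  -6.7  99.7] [528.8 -63.8  99.7] [530.5  -35.25  99.7 ]
heel bottom 105 [533.8  -7.9 105. ] [530.5 -62.8 105. ] [532.15 -35.35 105.  ]
heel top 125 [532.6  -7.9 125. ] [529.  -61.7 125. ] [530.8 -34.8 125. ]
heel top 130 [534.5  -9.1 130. ] [531.1 -60.6 130. ] [532.8  -34.85 130.  ]
```

Call:
{"fn": "apply_moves", "kwargs": {
  "commands": [
    [1, 0, -3.5, 0, 0.2],
    [1, 15, 0, 30, 0],
    [1, 0, 0, 30, 0],
    [1, 0, 0, 20, 0],
    [1, 0, 0, 4, 0],
    [1, 0, 0, 2, 0],
    [1, 0, 0, 0, 0],
    [1, 0, 0, 0, 0]
  ]
}}

```text
time_s: 14.58
eef_pos: [524.7, -30.1, -4.3]
ee_rot: [0.0, 0.999, -0.032, 0.001]
force: [-0.4, 0.3, -1.6]
grip_width: 0.621
grip_force: 53.0
```

Call:
{"fn": "apply_moves", "kwargs": {
  "commands": [
    [1, 0, 0, 1, 0],
    [1, 0, 0, 1, 0],
    [1, 0, 0, 0, 0],
    [1, 0, 0, 0, 0]
  ]
}}

```text
time_s: 15.08
eef_pos: [524.4, -30.0, -6.2]
ee_rot: [0.0, 0.999, -0.032, 0.0]
force: [-2.8, 1.0, 7.3]
grip_width: 0.626
grip_force: 54.0
```

Call:
{"fn": "apply_moves", "kwargs": {
  "commands": [
    [1, 10, 0, -0.3, 0],
    [1, 10, 0, 0, 0],
    [1, 10, 0, 0, 0],
    [1, 4, 0, 0, 0],
    [1, 0, 0, 0, 0],
    [1, 0, 0, 0, 0]
  ]
}}

```text
time_s: 15.82
eef_pos: [559.2, -32.2, -6.2]
ee_rot: [0.0, 0.999, -0.032, 0.001]
force: [1.7, 0.4, 3.4]
grip_width: 0.625
grip_force: 53.7
```

Call:
{"fn": "apply_moves", "kwargs": {
  "commands": [
    [1, 4, 0, 0, 0],
    [1, 4, 0, 0, 0],
    [1, 4, 0, 0, 0],
    [1, 0, 0, 0, 0],
    [1, 0, 0, 0, 0]
  ]
}}

```text
time_s: 16.45
eef_pos: [569.3, -32.8, -6.2]
ee_rot: [0.0, 1.0, -0.031, -0.001]
force: [-8.5, 0.4, 11.2]
grip_width: 0.625
grip_force: 54.5
```

```bash
python3 - <<'E'
from h import *
F=[]
for i in range(6): a=save('wrist','w7.png'); F.append(sense()['force'])
F=np.array(F);print(F.mean(0),F.std(0),sense()['eef_pos'],sense()['ee_rot'],sense()['wrist_torque'])
b,g,r=[a[...,i].astype(int) for i in range(3)]
# white line rows at sample columns (clear of the plate), orange rows
for u in range(150,410,16): print(u,[ (v,a[v,u].tolist()) for v in range(0,260) if a[v,u].min()>170][:3],[v for v in range(60,250) if r[v,u]>150 and b[v,u]<70][:1])
E
```

```text
[-7.98827648 -0.2163864  11.51211794] [0.53781123 0.90279979 0.29331118] [569.37460336 -32.88257125  -6.22528629] [ 2.87731796e-05  9.99504991e-01 -3.14376620e-02 -1.20218389e-03] [-0.07035373  1.14035932  0.09752338]
150 [(0, [185, 191, 183]), (1, [186, 191, 183]), (2, [185, 191, 184])] []
166 [(0, [182, 187, 181]), (1, [181, 188, 181]), (2, [183, 189, 183])] []
182 [(0, [183, 187, 184]), (1, [182, 187, 182]), (2, [182, 187, 181])] []
198 [(0, [182, 190, 181]), (1, [182, 190, 182]), (2, [181, 189, 181])] []
214 [(0, [184, 190, 183]), (1, [186, 191, 184]), (2, [185, 189, 183])] []
230 [(0, [183, 188, 184]), (1, [184, 188, 185]), (2, [184, 188, 186])] []
246 [(0, [182, 188, 183]), (1, [182, 188, 183]), (2, [182, 188, 183])] []
262 [(0, [184, 189, 183]), (1, [184, 190, 183]), (2, [184, 189, 182])] []
278 [(0, [181, 189, 182]), (1, [181, 188, 182]), (2, [181, 189, 182])] []
294 [(0, [179, 184, 178]), (1, [180, 186, 179]), (2, [179, 185, 178])] []
310 [(0, [179, 185, 179]), (1, [180, 184, 179]), (2, [179, 184, 179])] []
326 [(0, [175, 182, 174]), (1, [176, 182, 175]), (2, [176, 182, 176])] []
342 [(0, [175, 181, 177]), (1, [175, 181, 176]), (2, [175, 181, 176])] []
358 [(0, [172, 180, 172]), (1, [173, 181, 171]), (3, [174, 181, 172])] []
374 [(0, [173, 180, 172]), (1, [172, 179, 171]), (3, [173, 179, 171])] []
390 [(3, [171, 177, 172]), (4, [171, 177, 173]), (6, [171, 178, 172])] []
406 [(203, [254, 255, 255]), (204, [252, 255, 255]), (205, [192, 222, 230])] []
```

Call:
{"fn": "apply_moves", "kwargs": {
  "commands": [
    [1, 3, 0, -0.5, 0],
    [1, 3, 0, 0, 0],
    [1, 2, 0, 0, 0],
    [1, 0, 0, 0, 0],
    [1, 0, 0, 0, 0]
  ]
}}

```text
time_s: 17.38
eef_pos: [576.0, -33.3, -6.2]
ee_rot: [-0.0, 1.0, -0.031, -0.003]
force: [-13.7, -0.2, 12.5]
grip_width: 0.623
grip_force: 54.6
```

```bash
python3 - <<'E'
from h import *
F=[]
for i in range(6): a=save('wrist','w8.png'); F.append(sense()['force'])
F=np.array(F);s=sense();print(F.mean(0),F.std(0),s['eef_pos'],s['ee_rot'])
y=np.radians(-3.6);
e=s['eef_pos'];br=e+np.array([21*np.cos(y),21*np.sin(y),0])
for x in (50,60,66):
  for yy in (-60,-45,45,60):
    p=np.array([599.7,-35.8])+[(x-66)*np.cos(y)-yy*np.sin(y),(x-66)*np.sin(y)+yy*np.cos(y)]
    print(x,yy,proj('w8.png',[*p,12]),end=' ')
  print()
g=cv2.cvtColor(a,cv2.COLOR_BGR2GRAY)
for u in (80,100,120,140,160,180,200,380,400,420,440,460,480): print(u,g[60:260:4,u].tolist())
E
```

```text
[-13.59367033  -0.81586014  12.43567337] [0.47649069 0.49558369 0.21068992] [576.02125792 -33.26934354  -6.18786774] [-1.09472018e-04  9.99506700e-01 -3.12666994e-02 -2.95607670e-03]
50 -60 (np.float64(423.6), np.float64(256.3)) 50 -45 (np.float64(389.0), np.float64(256.5)) 50 45 (np.float64(176.1), np.float64(256.5)) 50 60 (np.float64(141.3), np.float64(256.2)) 
60 -60 (np.float64(426.3), np.float64(234.1)) 60 -45 (np.float64(391.0), np.float64(234.2)) 60 45 (np.float64(174.1), np.float64(234.1)) 60 60 (np.float64(138.7), np.float64(234.0)) 
66 -60 (np.float64(428.0), np.float64(220.4)) 66 -45 (np.float64(392.3), np.float64(220.4)) 66 45 (np.float64(173.0), np.float64(220.3)) 66 60 (np.float64(137.2), np.float64(220.2)) 
80 [193, 199, 200, 201, 198, 193, 200, 209, 204, 200, 196, 196, 198, 200, 200, 197, 202, 203, 198, 196, 196, 200, 202, 201, 199, 199, 202, 206, 208, 211, 211, 205, 201, 201, 201, 198, 207, 211, 202, 205, 214, 214, 212, 201, 196, 196, 203, 208, 204, 199]
100 [161, 138, 108, 112, 129, 153, 175, 191, 195, 200, 206, 202, 203, 206, 206, 203, 201, 200, 198, 197, 199, 202,
[... 2152 characters left out ...]
67, 68, 101, 101, 100, 102, 101, 103, 232, 230, 231, 231, 233, 233, 233, 232, 109, 108, 111, 110, 109, 110, 110, 109, 110, 109, 108, 109, 111, 109, 111, 109, 255, 254, 72, 72, 70, 71, 69, 69, 68, 68]
460 [154, 137, 109, 72, 69, 68, 69, 70, 68, 68, 107, 106, 109, 106, 100, 96, 97, 113, 143, 156, 207, 208, 209, 208, 209, 213, 217, 213, 210, 208, 205, 211, 212, 210, 208, 208, 203, 212, 216, 166, 132, 133, 127, 124, 125, 126, 130, 132, 132, 129]
480 [203, 202, 202, 203, 203, 203, 203, 199, 196, 195, 204, 212, 215, 207, 206, 210, 210, 210, 208, 205, 199, 203, 203, 201, 199, 203, 207, 205, 206, 204, 204, 204, 207, 209, 210, 202, 201, 142, 131, 133, 132, 127, 126, 127, 132, 132, 128, 124, 122, 126]
```

```bash
python3 - <<'E'
from h import *
a=cv2.imread('pics/w8.png')
for u in (180,200,230,280,330,380,395): print(u,[(v,a[v,u].tolist()) for v in range(240,262,1)] if u in(230,) else [v for v in range(222,300) if a[v,u].min()<200 and a[v-1,u].min()>=200])
for u in (125,160,425,440): print('line',u,[v for v in range(205,240) if a[v,u].min()>170])
f='w8.png'
L=(px(f,140,221.5,12)+px(f,425,222,12))/2
n=np.array([np.cos(np.radians(-3.6)),np.sin(np.radians(-3.6)),0])
for v in (246,247,248,249,250): print(v,(( px(f,190,v,50)+px(f,380,v,50))/2-L)@n)
print(L, px(f,190,248,50),px(f,380,248,50))
E
```

```text
180 [249]
200 [249]
230 [(240, [226, 229, 231]), (241, [224, 228, 231]), (242, [226, 228, 232]), (243, [224, 228, 232]), (244, [224, 227, 231]), (245, [224, 227, 231]), (246, [223, 227, 231]), (247, [224, 227, 231]), (248, [215, 220, 224]), (249, [174, 181, 193]), (250, [74, 125, 187]), (251, [67, 143, 221]), (252, [69, 145, 222]), (253, [70, 144, 222]), (254, [69, 145, 222]), (255, [68, 145, 222]), (256, [67, 144, 221]), (257, [68, 144, 222]), (258, [69, 145, 222]), (259, [69, 145, 223]), (260, [68, 145, 222]), (261, [64, 131, 206])]
280 [249]
330 [249]
380 [249]
395 [249]
line 125 [218, 219, 220, 221, 222, 223]
line 160 [218, 219, 220, 221, 222, 223, 224]
line 425 [219, 220, 221, 222, 223, 224]
line 440 [218, 219, 220, 221, 222, 223, 224]
246 4.282427433514208
247 3.9331180785644033
248 3.580669197637907
249 3.2812611791094706
250 2.981853160581035
[599.05 -35.75  12.  ] [604.4  -7.4  50. ] [600.8 -65.3  50. ]
```

```bash
python3 - <<'E'
from h import *
n=np.array([np.cos(np.radians(-3.6)),np.sin(np.radians(-3.6)),0])
a=cv2.imread('pics/w6.png')
print([(v,a[v,240].tolist()) for v in range(66,104)])
for u in (180,200,350,370): print([v for v in range(60,85) if a[v,u].min()>130])
# breast top front edge of heel vs plate in w7,w8
for f in ('w7.png','w8.png'):
    b=cv2.imread('pics/'+f);print(f,[(v,b[v,280].tolist()) for v in range(244,300,2)])
f='w6.png'
for vl in (72,73): 
  L=(px(f,180,vl,12)+px(f,370,vl+1,12))/2
  for v in (88,90,92): print(vl,v,((px(f,215,v,50)+px(f,335,v,50))/2-L)@n)
  for v in (95,97,98): print('foot',vl,v,((px(f,215,v,12)+px(f,335,v,12))/2-L)@n)
E
```

```text
[(66, [115, 121, 119]), (67, [114, 119, 118]), (68, [114, 120, 119]), (69, [115, 121, 121]), (70, [116, 123, 121]), (71, [119, 124, 125]), (72, [166, 171, 174]), (73, [222, 226, 230]), (74, [233, 235, 238]), (75, [234, 236, 239]), (76, [233, 235, 238]), (77, [232, 235, 238]), (78, [232, 234, 237]), (79, [231, 233, 236]), (80, [231, 233, 236]), (81, [230, 233, 235]), (82, [230, 233, 235]), (83, [230, 233, 236]), (84, [229, 232, 235]), (85, [230, 232, 235]), (86, [232, 234, 236]), (87, [204, 206, 209]), (88, [145, 151, 160]), (89, [79, 143, 214]), (90, [67, 145, 223]), (91, [69, 145, 221]), (92, [68, 144, 220]), (93, [68, 143, 220]), (94, [68, 144, 220]), (95, [68, 144, 222]), (96, [64, 136, 212]), (97, [49, 84, 128]), (98, [44, 66, 95]), (99, [51, 70, 92]), (100, [69, 73, 75]), (101, [69, 73, 73]), (102, [70, 73, 75]), (103, [69, 72, 73])]
[70, 71, 72, 73, 74, 75]
[70, 71, 72, 73, 74]
[71, 72, 73, 74, 75]
[71, 72, 73, 74, 75, 76]
w7.png [(244, [221, 224, 228]), (246, [218, 222, 228]), (248, [211, 214, 218]), (250, [86, 145, 215]), (252, [64, 137, 214]), (254, [67, 139, 215]), (256, [6
[... 733 characters left out ...]
266, [49, 76, 131]), (268, [48, 74, 130]), (270, [46, 74, 130]), (272, [46, 73, 129]), (274, [45, 73, 128]), (276, [46, 74, 129]), (278, [43, 72, 129]), (280, [44, 72, 129]), (282, [33, 49, 83]), (284, [32, 48, 80]), (286, [30, 47, 79]), (288, [32, 48, 81]), (290, [30, 46, 78]), (292, [29, 46, 79]), (294, [29, 47, 81]), (296, [27, 47, 83]), (298, [29, 47, 84])]
72 88 -11.74251168891452
72 90 -12.743677943319256
72 92 -13.74798372370046
foot 72 95 -13.423790576562155
foot 72 97 -14.62456217665259
foot 72 98 -15.226517739686155
73 88 -11.193596988279015
73 90 -12.194763242683752
73 92 -13.199069023064956
foot 73 95 -12.87487587592665
foot 73 97 -14.075647476017087
foot 73 98 -14.67760303905065
```

Call:
{"fn": "apply_moves", "kwargs": {
  "commands": [
    [1, 1, 0, -0.4, 0],
    [1, 0, 0, -0.4, 0],
    [1, 0, 0, 0, 0],
    [1, 0, 0, 0, 0]
  ]
}}

```text
time_s: 18.18
eef_pos: [576.7, -33.3, -6.1]
ee_rot: [-0.0, 1.0, -0.031, -0.003]
force: [-12.4, -1.2, 6.1]
grip_width: 0.625
grip_force: 53.6
```

```bash
cat > m.py <<'E'
from h import *
F=[];T=[]
for i in range(6): a=save('wrist','w9.png'); F.append(sense()['force']);T.append(sense()['wrist_torque'])
s=sense();print(np.mean(F,0),np.mean(T,0),s['eef_pos'],s['ee_rot'],s['grip_force'],s['time_s'])
n=np.array([np.cos(np.radians(-3.6)),np.sin(np.radians(-3.6)),0]);f='w9.png'
def edge(u): # grey/orange border, subpixel on blue channel
    c=a[236:262,u,0].astype(float);i=np.where((c[:-1]>=140)&(c[1:]<140))[0][0];return 236+i+(c[i]-140)/(c[i]-c[i+1])
L=np.mean([np.mean([v for v in range(205,240) if a[v,u].min()>170]) for u in (125,140,425,440)])
P=[edge(u) for u in (200,240,280,320,360)]
print(L,P,(px(f,280,np.mean(P),50)-px(f,282,L,12))@n, '(free -12.0)')
E
python3 m.py
```

```text
[-11.91198421  -1.16427636   6.8610163 ] [-0.25195328  1.66258537  0.15969404] [576.67246534 -33.31668953  -6.12945286] [-1.95871391e-04  9.99504136e-01 -3.12989302e-02 -3.43814242e-03] 53.644241807051 18.475
222.5 [np.float64(249.2906976744186), np.float64(249.36), np.float64(249.5056179775281), np.float64(249.4891304347826), np.float64(249.58904109589042)] 3.455419237781362 (free -12.0)
```

Call:
{"fn": "apply_moves", "kwargs": {
  "commands": [
    [1, 0.5, 0, -0.2, 0],
    [1, 0, 0, 0, 0],
    [1, 0, 0, 0, 0],
    [1, 0, 0, 0, 0],
    [1, 0, 0, 0, 0]
  ]
}}

```text
time_s: 19.1
eef_pos: [576.9, -33.3, -6.1]
ee_rot: [-0.0, 1.0, -0.031, -0.004]
force: [-12.1, -1.4, 5.8]
grip_width: 0.624
grip_force: 53.7
```

```bash
python3 m.py
```

```text
[-12.31275354  -1.93940566   5.52100205] [-0.25763126  1.74789169  0.14581084] [576.96325673 -33.31664837  -6.08351818] [-2.41654696e-04  9.99502125e-01 -3.13329028e-02 -3.70027277e-03] 53.67550112656318 19.4
223.125 [np.float64(249.2941176470588), np.float64(249.46428571428572), np.float64(249.50574712643677), np.float64(249.4835164835165), np.float64(249.59722222222223)] 3.7548272563097984 (free -12.0)
```

```bash
python3 -c "
from rig import ctrl
print(ctrl.finish_job())"
```

```text
the job is handed in; nothing more can be done
None
```

The job is handed in at about 19.4 s: the lever is within 1 mm of straight up at the knob and released, and the gripper is holding the heel on the bed against the stop. By my camera estimate the stop is pushed in about 15.8 mm, roughly 10 N; the wrist reads about 12 N, which I put down to bed friction.

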